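Set up the dip-cup station

TASK

Set up the dip-cup station: first slide each of the two empty drip trays along its raised ledge, without lifting it off, until it drops into the recess and lies flush. Then stand all the wide cups on the wide tray, nested upright in one stack, and all the narrow cups likewise on the narrow tray; leave the pitcher, pan lid and plates alone.

Things in the scene. Friction and masses are not known exactly. Their poses are not given: they have to be found in the camera images.
- ledge_wide: The wide ledge, fixed, at left or right: steel slab 310 (x) by 180 mm (y), top 24 mm above the counter, without rails. In its top, towards +x, a recess 145 by 135 mm, 6 mm deep, for the wide tray (2.5 mm play each side), which lies flush in it. Origin: centre of its underside; x along the slide towards the recess, z up.
- recess_wide (a point): Centre of the floor of the wide ledge's recess, 70 mm from the ledge's centre towards +x, 18 mm above the counter; axes as the ledge's. A seated tray has its origin here, with the same axes.
- tray_wide: The wide drip tray: flat steel plate 140 (x) by 130 mm (y), 6 mm thick, 300 to 520 g. Upright handle bar 10 mm thick (x), 70 mm long (y), top 36 mm above the underside, centred 57 mm from the tray's centre on its -x side. Starts askew on its ledge's flat part, handle away from the recess; cups go on the bare plate. Origin: centre of its underside; z up.
- tray_wide_handle (a point): Middle of the top edge of the wide tray's handle bar, 57 mm from the tray's centre on its -x side and 36 mm above its underside; axes as the tray's.
- ledge_narrow: The narrow ledge, fixed, at left or right: steel slab 310 (x) by 154 mm (y), top 24 mm above the counter, without rails. In its top, towards +x, a recess 145 by 109 mm, 6 mm deep, for the narrow tray (2.5 mm play each side), which lies flush in it. Origin: centre of its underside; x along the slide towards the recess, z up.
- recess_narrow (a point): Centre of the floor of the narrow ledge's recess, 70 mm from the ledge's centre towards +x, 18 mm above the counter; axes as the ledge's. A seated tray has its origin here, with the same axes.
- tray_narrow: The narrow drip tray: flat steel plate 140 (x) by 104 mm (y), 6 mm thick, 250 to 430 g. Upright handle bar 10 mm thick (x), 70 mm long (y), top 36 mm above the underside, centred 57 mm from the tray's centre on its -x side. Starts askew on its ledge's flat part, handle away from the recess; cups go on the bare plate. Origin: centre of its underside; z up.
- tray_narrow_handle (a point): Middle of the top edge of the narrow tray's handle bar, 57 mm from the tray's centre on its -x side and 36 mm above its underside; axes as the tray's.
- wide_cup0: A wide steel cup, one of two or three alike, 120 g: foot 50 mm across, body widening to a shoulder 18 mm up, then an upright collar 69 mm across from 18 to 38 mm (rim), wall 5 mm. Nested, its shoulder rests on the lower cup's rim, its foot 20 mm above the lower foot, its collar clear to grip from above. Starts upright on the counter. Origin: centre of its foot's underside; z up.
- wide_cup1: A wide steel cup, one of two or three alike, 120 g: foot 50 mm across, body widening to a shoulder 18 mm up, then an upright collar 69 mm across from 18 to 38 mm (rim), wall 5 mm. Nested, its shoulder rests on the lower cup's rim, its foot 20 mm above the lower foot, its collar clear to grip from above. Starts upright on the counter. Origin: centre of its foot's underside; z up.
- wide_cup2: A wide steel cup, one of two or three alike, 120 g: foot 50 mm across, body widening to a shoulder 18 mm up, then an upright collar 69 mm across from 18 to 38 mm (rim), wall 5 mm. Nested, its shoulder rests on the lower cup's rim, its foot 20 mm above the lower foot, its collar clear to grip from above. Starts upright on the counter. Origin: centre of its foot's underside; z up.
- narrow_cup0: A narrow steel cup, one of two or three alike, 90 g: foot 39 mm across, body widening to a shoulder 18 mm up, then an upright collar 56 mm across from 18 to 38 mm (rim), wall 4 mm. Nested, its shoulder rests on the lower cup's rim, its foot 20 mm above the lower foot, its collar clear to grip from above. Starts upright on the counter. Origin: centre of its foot's underside; z up.
- narrow_cup1: A narrow steel cup, one of two or three alike, 90 g: foot 39 mm across, body widening to a shoulder 18 mm up, then an upright collar 56 mm across from 18 to 38 mm (rim), wall 4 mm. Nested, its shoulder rests on the lower cup's rim, its foot 20 mm above the lower foot, its collar clear to grip from above. Starts upright on the counter. Origin: centre of its foot's underside; z up.
- narrow_cup2: A narrow steel cup, one of two or three alike, 90 g: foot 39 mm across, body widening to a shoulder 18 mm up, then an upright collar 56 mm across from 18 to 38 mm (rim), wall 4 mm. Nested, its shoulder rests on the lower cup's rim, its foot 20 mm above the lower foot, its collar clear to grip from above. Starts upright on the counter. Origin: centre of its foot's underside; z up.
- pitcher: A clear plastic pitcher, 110 mm in diameter and 170 mm tall with a side handle, to the left of the work. Leave alone. Origin: centre of its underside.
- pan_lid: A round steel pan lid, 140 mm in diameter, with a knob, beyond the work. Leave alone. Origin: centre of its underside.
- side_plates: A pile of small white plates, 150 mm in diameter and 30 mm high, beyond the work. Leave alone. Origin: centre of its underside.
Not all that is in view belongs to the job. Leave any green or purple look-alike of the tray_wide alone.

How it is judged:
On the way:
1. both trays lie flush in their recesses, still empty (x of tray_wide in the frame of recess_wide between -0.006 and 0.006 m and y of tray_wide in the frame of recess_wide between -0.006 and 0.006 m and z of tray_wide in the frame of recess_wide below 0.0025 m and angle between the x axis of tray_wide and the x axis of ledge_wide, either way round below 0.06 rad and angle between each of tray_wide, tray_narrow's own z axis and vertical below 0.05 rad and x of tray_narrow in the frame of recess_narrow between -0.006 and 0.006 m and y of tray_narrow in the frame of recess_narrow between -0.006 and 0.006 m and z of tray_narrow in the frame of recess_narrow below 0.0025 m and angle between the x axis of tray_narrow and the x axis of ledge_narrow, either way round below 0.06 rad and contact force between each of wide_cup0, wide_cup1, wide_cup2, narrow_cup0, narrow_cup1, narrow_cup2 and tray_wide below 0.1 N and contact force between each of wide_cup0, wide_cup1, wide_cup2, narrow_cup0, narrow_cup1, narrow_cup2 and tray_narrow below 0.1 N), for 0.2 s.
At the end, for the whole second after the job is handed in: Trays seated in their recesses (within 6 mm and 0.06 rad, underside under 2.5 mm above the floor); all wide cups upright (0.08 rad) on the wide tray, nested within 6 mm of one axis, highest foot under 51 mm above the tray's underside; narrow cups likewise on theirs; all at rest (x of tray_wide in the frame of recess_wide between -0.006 and 0.006 m and y of tray_wide in the frame of recess_wide between -0.006 and 0.006 m and z of tray_wide in the frame of recess_wide below 0.0025 m and angle between the x axis of tray_wide and the x axis of ledge_wide, either way round below 0.06 rad and angle between each of tray_wide, tray_narrow's own z axis and vertical below 0.05 rad and x of wide_cup0 in the frame of tray_wide between -0.03 and 0.053 m and y of wide_cup0 in the frame of tray_wide between -0.043 and 0.043 m and z of wide_cup0 in the frame of tray_wide between 0.003 and 0.051 m and angle between each of wide_cup0, wide_cup1, wide_cup2, narrow_cup0, narrow_cup1, narrow_cup2's own z axis and vertical below 0.08 rad and linear speed of each of wide_cup0, wide_cup1, wide_cup2, tray_wide, narrow_cup0, narrow_cup1, narrow_cup2, tray_narrow below 0.02 m/s and x of wide_cup1 in the frame of tray_wide between -0.03 and 0.053 m and y of wide_cup1 in the frame of tray_wide between -0.043 and 0.043 m and z of wide_cup1 in the frame of tray_wide between 0.003 and 0.051 m and x of wide_cup2 in the frame of tray_wide between -0.03 and 0.053 m and y of wide_cup2 in the frame of tray_wide between -0.043 and 0.043 m and z of wide_cup2 in the frame of tray_wide between 0.003 and 0.051 m and horizontal distance between each of wide_cup1, wide_cup2 and wide_cup0 below 0.006 m and horizontal distance between wide_cup2 and wide_cup1 below 0.006 m and x of tray_narrow in the frame of recess_narrow between -0.006 and 0.006 m and y of tray_narrow in the frame of recess_narrow between -0.006 and 0.006 m and z of tray_narrow in the frame of recess_narrow below 0.0025 m and angle between the x axis of tray_narrow and the x axis of ledge_narrow, either way round below 0.06 rad and x of narrow_cup0 in the frame of tray_narrow between -0.03 and 0.053 m and y of narrow_cup0 in the frame of tray_narrow between -0.035 and 0.035 m and z of narrow_cup0 in the frame of tray_narrow between 0.003 and 0.051 m and x of narrow_cup1 in the frame of tray_narrow between -0.03 and 0.053 m and y of narrow_cup1 in the frame of tray_narrow between -0.035 and 0.035 m and z of narrow_cup1 in the frame of tray_narrow between 0.003 and 0.051 m and x of narrow_cup2 in the frame of tray_narrow between -0.03 and 0.053 m and y of narrow_cup2 in the frame of tray_narrow between -0.035 and 0.035 m and z of narrow_cup2 in the frame of tray_narrow between 0.003 and 0.051 m and horizontal distance between each of narrow_cup1, narrow_cup2 and narrow_cup0 below 0.006 m and horizontal distance between narrow_cup2 and narrow_cup1 below 0.006 m); the robot touches nothing.
It fails at once if the wide tray is lifted off its ledge (more than 18 mm above the ledge's top) (z of tray_wide in the frame of recess_wide above 0.024 m).
It fails at once if the narrow tray is lifted off its ledge (more than 18 mm above the ledge's top) (z of tray_narrow in the frame of recess_narrow above 0.024 m).
It fails at once if the pitcher is moved more than 40 mm (distance of pitcher from where it was at the start of the episode above 0.04 m).
It fails at once if the pan lid is moved more than 40 mm (distance of pan_lid from where it was at the start of the episode above 0.04 m).
It fails at once if the pile of plates is moved more than 40 mm (distance of side_plates from where it was at the start of the episode above 0.04 m).
Of wide_cup0, wide_cup1, wide_cup2 only 2 to 3 are there at a start; the rules pass over those that are not, and their reading is None.
Of narrow_cup0, narrow_cup1, narrow_cup2 only 2 to 3 are there at a start; the rules pass over those that are not, and their reading is None.
At some moment in a run one of wide_cup0, wide_cup1, wide_cup2, narrow_cup0, narrow_cup1, narrow_cup2 may be knocked a few centimetres aside while the robot is not near it.
It also fails if it takes over 208 s, if anything falls off the work surface, if the arm or the gripper's body presses on something with over 40 N, if the wrist force passes 120 N, or if a joint passes its speed limit or range.

ROBOT

A 7-joint arm with a two-finger parallel gripper is mounted at the origin on the work surface. World frame = base frame: x ahead of the robot, y to its left, z up, the work surface at z = 0. Lengths are in m, angles in rad, forces in N, time in s.
With the tool pointing down it reaches from about 0.425 to 0.95 m from the base axis. Payload 4.7 kg.
Tool frame: the origin (TCP) lies on the centre line of the jaws, within the pads' length; the fingertips stand robot.nose_length ahead of it and the grasp point (between the pads) lies 8 mm behind it (robot.nose_length is the distance from the TCP to the fingertips, in m); z points along the fingers, y is the line along which they close (so a half turn about z gives the same grasp; the last joint's range is limited). The gripper opens to 85 mm and grips with 20 to 120 N. Pads are 22 mm wide; open, the fingers measure 114 mm over their backs; the gripper's body (76 mm by 85 mm) begins 54 mm behind the grasp point. The pads swing forward as they close: fully open they stand 13 mm farther back than shut.
Start: joints at [1.168, 0.469, -0.049, 1.532, 0.024, 1.141, -0.082], TCP at [0.247, -0.628, 0.242] pointing down, gripper open.
Joint ranges: [-2.59, 2.59], [-0.33, 1.99], [-1.39, 1.29], [0.1, 2.45], [-1.04, 4.18], [0.21, 1.99], [-2.66, 2.66]. Speed limits (rad/s): [2.57, 2.57, 3.14, 3.14, 3.14, 3.14, 3.14].

INTERFACE

Orientations are given as [roll, pitch, yaw] about the fixed x, y, z axes, in that order (R = Rz(yaw) Ry(pitch) Rx(roll)).
In Python, from plant import robot gives the robot as it stands. Calls block until the motion is done:
- robot.goto(position, orientation): joint-space move of the TCP to a pose.
- robot.move_straight(position, vel=0.15, attitude=None, contact_N=None): straight line of the TCP; attitude=None keeps the orientation; vel is the mean speed in m/s. With contact_N (N) it stops when the force on the tool has changed by that much, and returns True; else False.
- robot.move_joints(angles): joint-space move.
- robot.grip(opening, strength=None): opening from 0.0 (shut) to 1.0 (fully open); strength is the grip in N (None keeps the last); returns when the fingers have stopped.
- robot.sleep(seconds).
- robot.inverse_kinematics(position, orientation): joint angles nearest the present ones, or None.
- robot.sense(): the state.
- robot.grab_frame(name): name is "scene" or "top" or "wrist"; returns a dict with "image" (480x640x3 uint8, red, green, blue), "range_z" (480x640 float32, m along the optical axis (not along the pixel's ray), 0 where there is no reading), "fx", "fy", "cx", "cy" (pixels), "R" (3x3) and "t" (3): a world point X has camera coordinates R X + t. Camera axes: x right, y down, z forward; pixel columns grow to the right and rows downward; lengths in m; the calibration is good to about 2 mm. A picture is of the moment at which its call begins.
A pose or a line that the arm cannot do raises robot.IKError and nothing moves.
- robot.close_job(): hands the job in; it is judged then, once.
The state is a dict: "t": time; "joint_pos": joint angles; "joint_velocities": joint speeds; "effort": joint torques, N m; "tcp_pos": TCP position; "tcp_rot": TCP orientation; "wrist_force": force on the tool from outside, world axes, zero at the start; "torque": the same for the moment, N m; "opening": opening from 0.0 (shut) to 1.0 (fully open); "gripper_force": force on a finger pad.
Only numpy, scipy, OpenCV 4.12 (cv2) and the standard library are available. Lean on these libraries where they do the work, as an engineer would, in place of code of your own. Each camera call takes 0.05 s, during which the arm holds its last target. There are 200 camera calls.

## Working session

There is one attempt and no reset: what is moved stays moved. The work goes in short steps, each a Python script; the robot and the scene stay as the last script left them, time stands still between calls to the robot, and variables do not carry over. Pictures are saved under pics/ and viewed, at most 14 in all, crops included, and the job is handed in when it is done.

```bash
ls; mkdir -p pics
python3 - <<'E'
from plant import robot
import cv2,numpy as np
print(robot.nose_length, robot.sense())
for n in ("top","scene"):
    f=robot.grab_frame(n); cv2.imwrite(f"pics/{n}0.png",f["image"][:,:,::-1]); np.savez(f"pics/{n}0.npz",**f)
    print(n,f["fx"],f["cx"],f["cy"],f["R"],f["t"])
E
```

```text
pics
0.011 {'t': 0.0, 'joint_pos': array([ 1.16812049,  0.46943761, -0.04859229,  1.53368805,  0.02410018,
        1.14098977, -0.08228766]), 'joint_velocities': array([ 0.00130454, -0.00155255,  0.00114381, -0.00149049, -0.00099057,
       -0.00111518,  0.00080606]), 'effort': array([-4.86865902e-04, -5.10305429e+01, -4.63885849e-02, -2.37711078e+01,
        1.07309158e-02,  7.62330252e-03,  4.01780812e-05]), 'tcp_pos': array([ 0.24627051, -0.62787153,  0.24126646]), 'tcp_rot': array([-3.13965687e+00,  7.21532693e-05,  3.73817461e-01]), 'wrist_force': array([ 0.18503795,  0.23732328, -0.29518869]), 'torque': array([-0.04978329, -0.01064378,  0.04472165]), 'gripper_force': 0.0, 'opening': 1.0013539225674657}
top 456.60133945088427 323.1263289655842 240.56703010971646 [[ 2.55079866e-02 -9.99672017e-01  2.28055290e-03]
 [-9.92036780e-01 -2.55944944e-02 -1.23320511e-01]
 [ 1.23338434e-01  8.83265587e-04 -9.92364273e-01]] [-0.00964082  0.53220755  1.16691453]
scene 619.4491672357597 304.5090897983419 241.22453961578307 [[-0.74173811  0.67067559  0.00433859]
 [ 0.51397166  0.57256245 -0.63875299]
 [-0.43088015 -0.47155752 -0.76939963]] [ 0.40930654 -0.21496602  1.73154882]
```

View pics/top0.png

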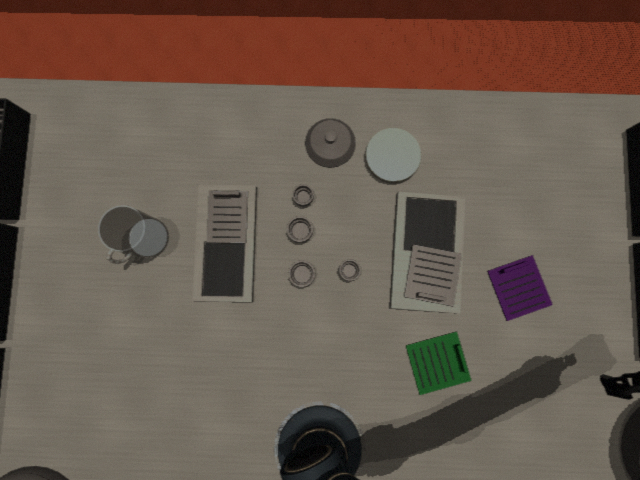

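View pics/scene0.png

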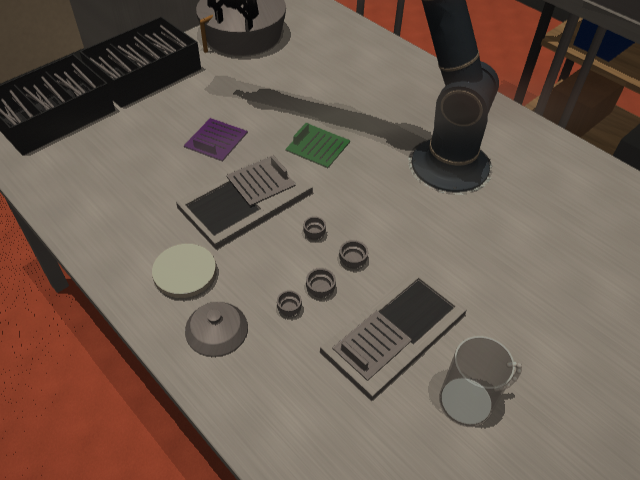

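The top view shows these candidates for the wide tray: the grey tray at (433,275) on the wider right ledge, which is the one to use. The purple plate at (519,288) and the green plate at (438,362) are look-alikes. The narrow tray is the grey one at (226,215) on the left ledge, with its handle at the far end and its recess towards the robot. The wide cups are at (300,230) and (302,274), and the narrow cups at (303,196) and (349,271). The pitcher, lid and plates are at (135,235), (330,141) and (393,155).

```bash
cat > h.py <<'E'
import cv2,numpy as np
def ray(f,uv,z):
    uv=np.atleast_2d(np.asarray(uv,float))
    d=np.c_[(uv[:,0]-f["cx"])/f["fx"],(uv[:,1]-f["cy"])/f["fy"],np.ones(len(uv))]@f["R"]
    c=-f["R"].T@f["t"]
    return c+d*((z-c[2])/d[:,2])[:,None]
def cloud(f):
    v,u=np.mgrid[:480,:640]; Z=f["range_z"]
    P=np.stack([(u-f["cx"])/f["fx"]*Z,(v-f["cy"])/f["fy"]*Z,Z],-1)-f["t"]
    P=P@f["R"]; P[Z==0]=np.nan; return P
def project(f,X):
    c=np.asarray(X)@f["R"].T+f["t"]; return np.array([f["fx"]*c[...,0]/c[...,2]+f["cx"],f["fy"]*c[...,1]/c[...,2]+f["cy"]]).T
def comps(mask,amin):
    n,l,s,c=cv2.connectedComponentsWithStats(mask.astype(np.uint8),connectivity=4)
    return [(c[i],s[i,4],(l==i)) for i in range(1,n) if s[i,4]>=amin]
E
python3 - <<'E'
from h import *
f=dict(np.load("pics/top0.npz"))
g=f["image"].astype(int); P=cloud(f)
print("noise z",np.nanstd(P[300:340,200:250,2]),np.nanmean(P[300:340,200:250,2]))
S=cv2.cvtColor(f["image"],cv2.COLOR_RGB2HSV)
for uv in [(224,230),(226,270),(430,225),(400,260),(350,330),(220,235),(200,240),(430,262),(299,220),(226,193)]: print(uv,g[uv[1],uv[0]],S[uv[1],uv[0]],P[uv[1],uv[0]].round(3))
m=(P[:,:,2]>.012)
for c,a,mm in comps(m,60):
    if 90<c[1]<330 and 60<c[0]<600:
        r=cv2.minAreaRect(np.argwhere(mm)[:,::-1].astype(np.float32)); b=ray(f,cv2.boxPoints(r),.024)
        print(c.round(1),a,"box",b[:,:2].round(3).tolist(),"centre",ray(f,[r[0]],.024)[0,:2].round(4),[round(float(np.linalg.norm(b[i]-b[i+1])),4) for i in(0,1)],"zmax",np.nanmax(P[mm][:,2]))
E
```

```text
noise z 0.005465096855852605 0.002050313293044846
(224, 230) [76 72 66] [18 34 76] [0.554 0.266 0.031]
(226, 270) [44 44 41] [30 17 44] [0.45  0.26  0.011]
(430, 225) [43 40 37] [15 36 43] [ 0.583 -0.281  0.018]
(400, 260) [130 130 118] [ 30  24 130] [ 0.487 -0.2    0.025]
(350, 330) [117 111  97] [ 21  44 117] [ 0.301 -0.073  0.002]
(220, 235) [100  93  86] [ 15  36 100] [0.54  0.276 0.031]
(200, 240) [128 122 109] [ 21  38 128] [0.527 0.33  0.024]
(430, 262) [106  97  89] [ 14  41 106] [ 0.483 -0.277  0.03 ]
(299, 220) [77 71 66] [14 36 77] [0.587 0.07  0.021]
(226, 193) [103  95  87] [ 15  40 103] [0.647 0.259 0.061]
[330.3 141.7] 1782 box [[0.858, 0.067], [0.881, -0.063], [0.75, -0.084], [0.728, 0.045]] centre [ 0.804  -0.0086] [0.1326, 0.1327] zmax 0.06839756922528502
[393.1 154.7] 2394 box [[0.771, -0.075], [0.882, -0.179], [0.776, -0.284], [0.667, -0.18]] centre [ 0.7734 -0.1794] [0.1524, 0.1494] zmax 0.039342330725919826
[302.9 194. ] 234 box [[0.685, 0.089], [0.686, 0.035], [0.628, 0.034], [0.627, 0.087]] centre [0.6564 0.0611] [0.0538, 0.0575] zmax 0.045733992445004076
[224
[... 373 characters left out ...]
], [0.452, 0.575]] centre [0.5451 0.5101] [0.1782, 0.1536] zmax 0.17620690401794326
[299.3 228.3] 322 box [[0.597, 0.102], [0.599, 0.035], [0.529, 0.033], [0.527, 0.099]] centre [0.5627 0.0675] [0.0666, 0.0698] zmax 0.04418887377613336
[350.  269.5] 224 box [[0.456, -0.029], [0.497, -0.068], [0.46, -0.107], [0.419, -0.068]] centre [ 0.458  -0.0679] [0.056, 0.0538] zmax 0.04483918691065054
[301.2 273.1] 309 box [[0.444, 0.106], [0.492, 0.06], [0.446, 0.011], [0.398, 0.057]] centre [0.4449 0.0585] [0.0667, 0.0671] zmax 0.045912411945850246
[514.7 266.6] 131 box [[0.469, -0.463], [0.497, -0.537], [0.486, -0.54], [0.458, -0.467]] centre [ 0.4774 -0.5016] [0.0787, 0.0118] zmax 0.04397486233523195
```

Run:
```python
from h import *
from plant import robot
for n,p in (("w",[.50,-.27,.36]),("n",[.53,.265,.36])):
    try: robot.goto(p,[np.pi,0,np.pi/2])
    except Exception as e: print(n,repr(e)); robot.goto(p,[np.pi,0,-np.pi/2])
    robot.sleep(.3)
    f=robot.grab_frame("wrist"); cv2.imwrite(f"pics/wr_{n}.png",f["image"][:,:,::-1]); np.savez(f"pics/wr_{n}.npz",**f)
    s=robot.sense();print(n,s["t"],s["tcp_pos"],s["tcp_rot"],s["joint_pos"].round(2),-f["R"].T@f["t"],f["R"][2],f["fx"])
a=[cv2.imread(f"pics/wr_{n}.png") for n in "wn"]
cv2.imwrite("pics/wr_both.png",cv2.resize(np.vstack(a),None,fx=.62,fy=.62,interpolation=cv2.INTER_AREA))
```

```text
w 2.1167 [ 0.49983549 -0.27038888  0.35983356] [-3.14131394e+00 -1.27820231e-04  1.57007846e+00] [ 0.79  0.25 -0.46  1.61  0.11  1.31  0.32] [ 0.50081216 -0.18750554  0.49034094] [-4.09216702e-04 -3.24469040e-01 -9.45896228e-01] 332.40416762247503
n 4.4 [0.53016754 0.26467395 0.35997933] [-3.14155768e+00  6.42373827e-05  1.57018966e+00] [ 0.17  0.4  -0.97  1.53  0.33  1.38 -0.83] [0.53122628 0.34764619 0.49053326] [ 8.08571031e-06 -3.24783873e-01 -9.45788261e-01] 332.40416762247503
```

View pics/wr_both.png

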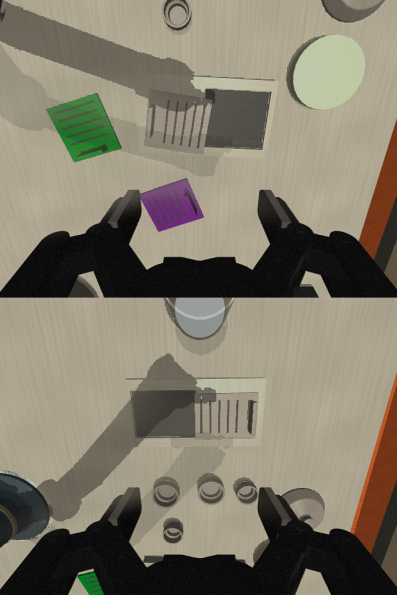

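The picture (two wrist views) shows the wide ledge and tray at about (210,113), handle at lower left. The narrow ledge and tray are at about (195,410) with the handle at the right. I'll measure the edges in these frames.

Run:
```python
from h import *
for n,sl in (("w",(100,270,200,460)),("n",(120,270,180,450))):
    f=dict(np.load(f"pics/wr_{n}.npz")); P=cloud(f)
    y0,y1,x0,x1=sl
    print(n,"counter z",np.nanmean(P[y1:y1+20,x0:x0+40,2]),np.nanstd(P[y1:y1+20,x0:x0+40,2]))
    m=np.zeros((480,640),bool); m[y0:y1,x0:x1]=P[y0:y1,x0:x1,2]>.012
    c,a,mm=max(comps(m,500),key=lambda t:t[1])
    r=cv2.minAreaRect(P[mm][:,:2].astype(np.float32)); print(r)
    cv2.imwrite(f"pics/c_{n}.png",cv2.resize(f["image"][y0:y1,x0:x1,::-1],(780,int(780*(y1-y0)/(x1-x0))),interpolation=cv2.INTER_CUBIC))
a=[cv2.imread(f"pics/c_{n}.png") for n in "wn"]
o=np.vstack(a); print([i.shape for i in a]); cv2.imwrite("pics/c_both.png",cv2.resize(o,None,fx=.7,fy=.7))
cv2.imwrite("pics/c_both.png",cv2.resize(o,None,fx=600/o.shape[0],fy=600/o.shape[0]))
```

```text
w counter z -0.001109731447611384 0.0008310515537712755
((0.5123137831687927, -0.2747500538825989), (0.18060186505317688, 0.31100142002105713), 86.98633575439453)
n counter z -0.001194555385955705 0.0008541829721480584
((0.5218937397003174, 0.2648887038230896), (0.3110564053058624, 0.15463869273662567), 0.44441089034080505)
[(510, 780, 3), (433, 780, 3)]
```

View pics/c_both.png

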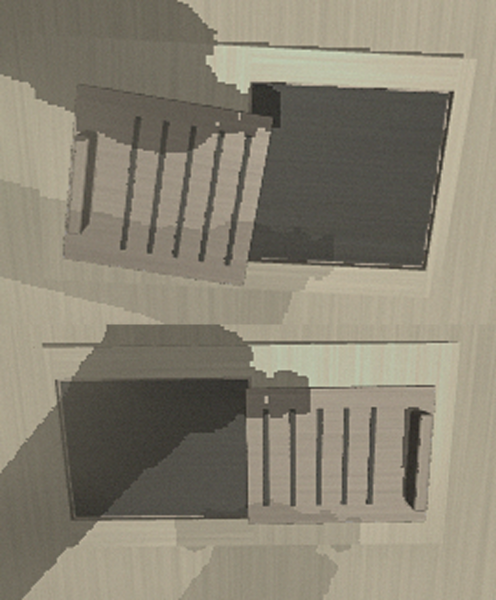

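The crops show the wide tray skewed about 7° relative to its ledge, handle at (80,180). The narrow tray is almost square to its ledge, handle at (420,460). The ledge sizes from depth (311×181 and 311×155 mm) match the spec, so next I measure the trays the same way.

```bash
cat >> h.py <<'E'
LED={"w":(np.array([.5123,-.2748]),np.deg2rad(-3.01)),"n":(np.array([.5219,.2649]),np.deg2rad(180.44))}
DIM={"w":(.31,.18,.14,.13),"n":(.31,.154,.14,.104)}
def ux(a): return np.array([np.cos(a),np.sin(a)])
def rot(a): return np.array([[np.cos(a),-np.sin(a)],[np.sin(a),np.cos(a)]])
def near(a,b,per):   # a folded to within per/2 of b
    return b+(a-b+per/2)%per-per/2
def inledge(P,n,m=.03):
    c,a=LED[n]; q=(P[...,:2]-c)@rot(a); return (abs(q[...,0])<.155+m)&(abs(q[...,1])<DIM[n][1]/2+m)
def rect(P,mask,guess):
    c,_,mm=max(comps(mask,100),key=lambda t:t[1])
    (x,y),(w,h),d=cv2.minAreaRect(P[mm][:,:2].astype(np.float32)); a=np.deg2rad(d)
    if h>w: a+=np.pi/2; w,h=h,w
    return np.array([x,y]),near(a,guess,np.pi),(w,h)
def ledge(f,n,z0=-.001):
    P=cloud(f); return rect(P,(P[...,2]>.012+z0)&(P[...,2]<.08)&inledge(P,n),LED[n][1])
def tray(f,n,zt=.027):
    P=cloud(f); P[...,2]=cv2.medianBlur(np.nan_to_num(P[...,2]).astype(np.float32),3)
    I=inledge(P,n,.0); t=rect(P,(P[...,2]>zt-.001)&(P[...,2]<.08)&I,LED[n][1])
    h=I&(P[...,2]>zt+.018)&(P[...,2]<.08); hp=P[h][:,:2]
    return t,hp.mean(0) if len(hp) else None,cv2.minAreaRect(hp.astype(np.float32)) if len(hp) else None
E
python3 - <<'E'
from h import *
for n in "wn":
    f=dict(np.load(f"pics/wr_{n}.npz")); print(n,ledge(f,n)); t=tray(f,n); print(t)
    print("handle expected",t[0][0]-.057*ux(t[0][1]), "tray yaw deg",np.rad2deg(t[0][1]))
E
```

```text
w (array([ 0.51231378, -0.27475005]), np.float64(-0.052598363635446566), (0.31100142002105713, 0.18060186505317688))
((array([ 0.45034567, -0.28464735]), np.float64(-0.16551053490040846), (0.140072301030159, 0.13023550808429718)), array([ 0.39561191, -0.2735362 ]), ((0.3942337930202484, -0.2750324308872223), (0.06967823952436447, 0.010724720545113087), 80.51095581054688))
handle expected [ 0.39412461 -0.27525626] tray yaw deg -9.48305511474612
n (array([0.52189374, 0.2648887 ]), np.float64(3.14934908685796), (0.3110564053058624, 0.15463869273662567))
((array([0.59072626, 0.26060057]), np.float64(3.1565776826383694), (0.13992051780223846, 0.10426817089319229)), array([0.64624575, 0.26361397]), ((0.6475465893745422, 0.2622337341308594), (0.01047347579151392, 0.06864221394062042), 1.142869234085083))
handle expected [0.64771986 0.26145468] tray yaw deg 180.85857892036435
```

```bash
cat > slide.py <<'E'
import sys
from h import *
from plant import robot
n=sys.argv[1]; s={"w":1,"n":-1}[n]*np.pi/2
f=dict(np.load(f"pics/wr_{n}.npz")); (c,a,_),_,_=tray(f,n); lc,la=LED[n]
h=c-.057*ux(a); g=lc+(.07-.057)*ux(la); print("handle",h,"goal",g)
F=lambda:robot.sense()["wrist_force"].round(1)
rpy=lambda a:[np.pi,0,a+s]
robot.grip(.5)
robot.goto([*h,.16],rpy(a)); robot.move_straight([*h,.046],vel=.1); print("down",F())
robot.grip(0,50); S=robot.sense(); print("grip",S["opening"],S["gripper_force"],F())
z=robot.sense()["tcp_pos"][2]
robot.move_straight([*g,.0465],vel=.05,attitude=rpy(la)); print("slid",F(),robot.sense()["tcp_pos"])
hit=robot.move_straight([*g,.0395],vel=.02,contact_N=12); print("lower",hit,F(),robot.sense()["tcp_pos"])
E
python3 slide.py w
```

```text
handle [ 0.39412461 -0.27525626] goal [ 0.52528207 -0.27548263]
down [ 0.3 -0.1  0.6]
grip 0.10430096385099809 49.95177090167999 [-1.8 -0.1  5.7]
slid [-0.7  0.  -3.2] [ 0.52510218 -0.2753878   0.04615998]
lower True [0.6 0.4 4.4] [ 0.52543176 -0.27559608  0.04053456]
```

```bash
cat > look.py <<'E'
import sys
from h import *
from plant import robot
n,tag=sys.argv[1:3]; p={"w":[.50,-.27,.36],"n":[.53,.265,.36]}[n]
robot.goto(p,[np.pi,0,np.pi/2]); robot.sleep(.2)
f=robot.grab_frame("wrist"); np.savez(f"pics/{tag}.npz",**f); cv2.imwrite(f"pics/{tag}.png",f["image"][100:280,180:480,::-1].repeat(2,0).repeat(2,1))
(c,a,d)=ledge(f,n); print("ledge",c,a,d)
P=cloud(f); R=rot(a); q=(P[...,:2]-c)@R-[.07,0]
hm=inledge(P,n,0)&(P[...,2]>.04)&(P[...,2]<.08); r=cv2.minAreaRect(q[hm].astype(np.float32)); print("handle in recess frame (want -.057,0)",r)
for lo,hi in ((-.045,-.03),(.045,.06)):
  for ylo,yhi in ((-.04,-.02),(.02,.04)):
    m=(q[...,0]>lo)&(q[...,0]<hi)&(q[...,1]>ylo)&(q[...,1]<yhi); print("plate z",lo,ylo,np.nanmedian(P[m][:,2]).round(4))
m=(q[...,0]>-.22)&(q[...,0]<-.09)&(abs(q[...,1])<.06); print("ledge top z",np.nanmedian(P[m][:,2]), "t",robot.sense()["t"])
E
python3 - <<'E'
from plant import robot
robot.grip(.5); p=robot.sense()["tcp_pos"]; robot.move_straight([p[0],p[1],.16],vel=.12)
E
python3 look.py w w1; python3 slide.py n
python3 - <<'E'
from plant import robot
robot.grip(.5); p=robot.sense()["tcp_pos"]; robot.move_straight([p[0],p[1],.16],vel=.12)
E
python3 look.py n n1
```

```text
ledge [ 0.51226449 -0.27480659] -0.05270808587235787 (0.3111163377761841, 0.18069885671138763)
handle in recess frame (want -.057,0) ((-0.0556742325425148, 0.0004825703799724579), (0.06933820992708206, 0.01012776605784893), 89.95668029785156)
plate z -0.045 -0.04 0.0229
plate z -0.045 0.02 0.023
plate z 0.045 -0.04 0.0232
plate z 0.045 0.02 0.0231
ledge top z 0.4093914258661802 t 14.4833
handle [0.64771986 0.26145468] goal [0.50890038 0.26480017]
down [-0.3  0.1 -0.3]
grip 0.10492732654005785 51.182377338409424 [-1.5 -1.   3.8]
slid [-0.3 -1.5 -2. ] [0.5083727  0.26456734 0.04598833]
lower True [-0.1 -0.6  4.7] [0.50901867 0.264846   0.04062579]
ledge [0.52214664 0.26482558] 3.151939563936077 (0.311168372631073, 0.154352605342865)
handle in recess frame (want -.057,0) ((-0.05803447961807251, -0.00044103339314460754), (0.06948823481798172, 0.0099736787378788), 89.86930847167969)
plate z -0.045 -0.04 0.0229
plate z -0.045 0.02 0.023
plate z 0.045 -0.04 0.0229
plate z 0.045 0.02 0.023
ledge top z 0.4068547529637004 t 24.4
```

Both trays lie flush: plate height matches the ledge top, offset is within 1.5 mm and the angle is about right. Next, the cups.

```bash
cat >> h.py <<'E'
def cups(f,zlo=.031,zhi=.043,box=(.36,.73,-.17,.17)):
    P=cloud(f); x,y,z=P[...,0],P[...,1],P[...,2]
    m=(z>zlo)&(z<zhi)&(x>box[0])&(x<box[1])&(y>box[2])&(y<box[3])
    out=[]
    for c,a,mm in comps(cv2.dilate(m.astype(np.uint8),np.ones((3,3))),60):
        q=P[mm&m]; (cx,cy),r=cv2.minEnclosingCircle(q[:,:2].astype(np.float32)); out.append((cx,cy,r,np.median(q[:,2])))
    return np.array(out)
E
python3 - <<'E'
from h import *
from plant import robot
robot.goto([.54,.05,.36],[np.pi,0,np.pi/2]); robot.sleep(.2)
f=robot.grab_frame("wrist"); np.savez("pics/cup0.npz",**f); cv2.imwrite("pics/cup0.png",f["image"][:,:,::-1])
print(cups(f).round(4), robot.sense()["t"])
t=robot.grab_frame("top"); cv2.imwrite("pics/top1.png",t["image"][:,:,::-1])
for p in ([.66,.06,.16],[.445,.058,.02],[.458,-.068,.02],[.59,-.28,.06],[.44,.264,.06]):
    print(p,[(y,None if (q:=robot.inverse_kinematics(p,[np.pi,0,y])) is None else q.round(2)[-1]) for y in (0,np.pi)])
E
```

```text
[[ 0.561   0.0673  0.0344  0.0368]
 [ 0.4447  0.0582  0.0345  0.0368]
 [ 0.6535  0.0617  0.028   0.0367]
 [ 0.4575 -0.0662  0.0283  0.0364]] 25.5167
[0.66, 0.06, 0.16] [(0, np.float64(-2.04)), (3.141592653589793, np.float64(0.75))]
[0.445, 0.058, 0.02] [(0, np.float64(-2.31)), (3.141592653589793, np.float64(0.46))]
[0.458, -0.068, 0.02] [(0, np.float64(-2.03)), (3.141592653589793, np.float64(0.71))]
[0.59, -0.28, 0.06] [(0, np.float64(-1.57)), (3.141592653589793, np.float64(1.21))]
[0.44, 0.264, 0.06] [(0, np.float64(-2.64)), (3.141592653589793, np.float64(0.26))]
```

View pics/cup0.png

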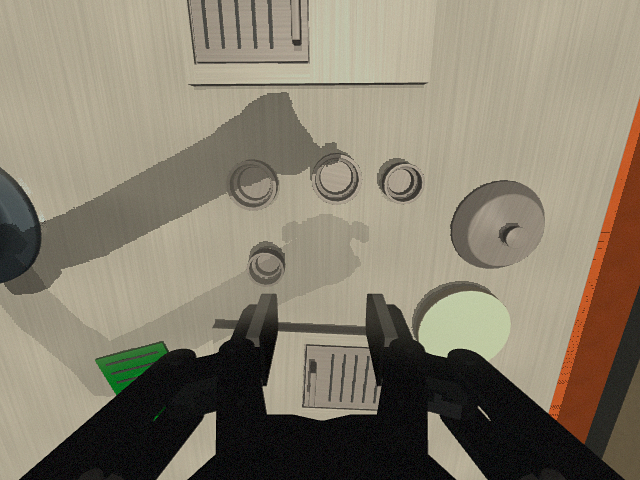

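View pics/top1.png

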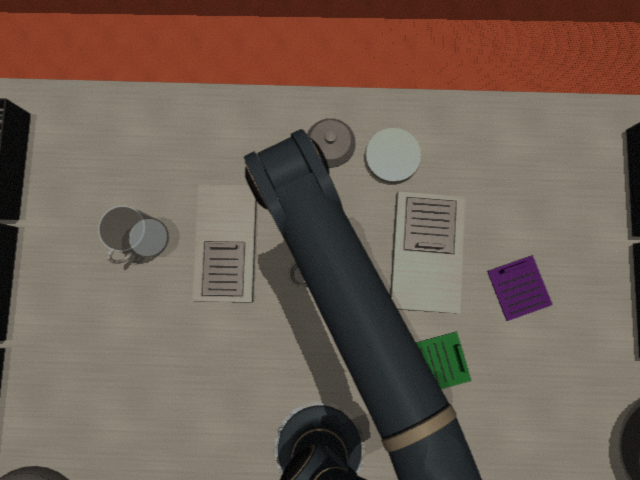

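The wrist view shows wide cups at (253,183) and (335,177) and narrow cups at (402,182) and (266,264). The top view shows both trays seated at (223,268) and (431,225). Radii of 34.4 and 28.0 mm match the spec, so I'll pick and place.

```bash
cat > pick.py <<'E'
import sys
from h import *
from plant import robot
# pick.py kind level [x y] : pick the nearest free cup of a kind, place at tray spot (level 0) or measured x y
n=sys.argv[1]; lev=int(sys.argv[2]); R0={"w":.0345,"n":.028}[n]
lc,la=LED[n]; spot=lc+.08*ux(la) if len(sys.argv)<4 else np.array([float(v) for v in sys.argv[3:5]])
yaw=np.pi+near(la,0,np.pi)
st=lambda:(s:=robot.sense(),(s["t"],round(s["opening"],3),round(s["gripper_force"],1),s["wrist_force"].round(1),s["tcp_pos"].round(4)))[1]
robot.goto([.54,.05,.36],[np.pi,0,np.pi/2]); robot.sleep(.15); C=cups(robot.grab_frame("wrist")); print(C.round(4))
C=C[abs(C[:,2]-R0)<.0025]; c=C[np.argmin(np.hypot(*C[:,:2].T))][:2]
robot.grip(1.0); robot.goto([*c,.13],[np.pi,0,np.pi])
if robot.move_straight([*c,.019],vel=.1,contact_N=10): print("CONTACT going down",st()); sys.exit()
robot.grip(0,30); print("held",st())
robot.move_straight([*c,.20],vel=.2); print("up",st())
robot.goto([*spot,.20],[np.pi,0,yaw]); zt=.024+.02*lev+.019
robot.move_straight([*spot,zt+.012],vel=.15)
print("contact",robot.move_straight([*spot,zt-.003],vel=.02,contact_N=4),st())
robot.grip(1.0); robot.sleep(.2); robot.move_straight([*spot,.20],vel=.15)
robot.goto([*(lc+[0,.0]),.36],[np.pi,0,np.pi/2]); robot.sleep(.2)
f=robot.grab_frame("wrist"); np.savez(f"pics/p_{n}{lev}.npz",**f); cv2.imwrite(f"pics/p_{n}{lev}.png",f["image"][80:320,120:520,::-1].repeat(2,0).repeat(2,1)[:600,:800])
lo=.024+.02*lev+.031; print("placed",cups(f,lo,lo+.012,(spot[0]-.1,spot[0]+.1,spot[1]-.1,spot[1]+.1)).round(4),"aim",spot, st())
E
python3 pick.py w 0
```

```text
[[ 0.5611  0.0672  0.0344  0.0369]
 [ 0.4444  0.0584  0.0347  0.0367]
 [ 0.6538  0.0615  0.0282  0.0367]
 [ 0.4579 -0.0665  0.0284  0.0366]]
held (29.1, 0.781, 33.9, array([-1.4,  0.1,  5.8]), array([0.4449, 0.0585, 0.0196]))
up (30.1583, 0.779, 33.8, array([-0.2,  0.4, -2. ]), array([0.4437, 0.058 , 0.199 ]))
contact True (33.225, 0.779, 34.4, array([-0.7, -0.3,  3.8]), array([ 0.5921, -0.2791,  0.0437]))
placed [[ 0.5916 -0.2796  0.0345  0.0607]] aim [ 0.59218963 -0.27900082] (36.3083, 1.001, 0.0, array([ 0.3, -0. ,  0.5]), array([ 0.5123, -0.2748,  0.3592]))
```

Placed within 1 mm. The next wide cup goes in at the measured spot.

```bash
python3 pick.py w 1 .5918 -.2794 && python3 pick.py n 0
```

```text
[[ 0.5615  0.0672  0.0345  0.0369]
 [ 0.6532  0.0614  0.0281  0.0366]
 [ 0.4571 -0.0661  0.0286  0.0365]]
held (40.5667, 0.808, 33.6, array([-0.7, -1.4,  6.2]), array([0.5619, 0.0673, 0.0201]))
up (41.625, 0.805, 34.2, array([-0.2, -0.7, -0.6]), array([0.5607, 0.0666, 0.1986]))
contact True (44.4833, 0.802, 34.6, array([-1.4, -0.1,  5.1]), array([ 0.5917, -0.2795,  0.0642]))
placed [[ 0.5911 -0.2797  0.0345  0.0807]] aim [ 0.5918 -0.2794] (47.4167, 1.0, 0.0, array([0.4, 0.2, 0.2]), array([ 0.5123, -0.2749,  0.3592]))
[[ 0.6533  0.0616  0.0279  0.0368]
 [ 0.4575 -0.0664  0.0281  0.0365]]
held (51.9583, 0.644, 31.2, array([-1.6, -0.6,  6.1]), array([ 0.4579, -0.0665,  0.0197]))
up (53.0167, 0.644, 31.9, array([-0.2,  0.6, -1.5]), array([ 0.4567, -0.0667,  0.1991]))
contact True (55.9583, 0.643, 32.3, array([-0.5, -0.7,  4.2]), array([0.4419, 0.2642, 0.0437]))
placed [[0.4414 0.2638 0.0281 0.0607]] aim [0.44190236 0.26428565] (59.1417, 0.999, 0.0, array([-0.1,  0.8,  0.1]), array([0.5217, 0.2647, 0.3593]))
```

```bash
python3 pick.py n 1 .4417 .2641; python3 look.py w wf
python3 - <<'E'
from h import *
from plant import robot
f=dict(np.load("pics/wf.npz")); print("wide top",cups(f,.075,.087,(.5,.7,-.38,-.18)).round(4))
robot.goto([.5,-.5,.36],[np.pi,0,np.pi/2]); robot.sleep(.2)
for n in("scene",):
    f=robot.grab_frame(n); cv2.imwrite("pics/scene2.png",f["image"][130:430,120:520,::-1].repeat(2,0).repeat(2,1))
E
```

```text
[[0.6536 0.0616 0.0281 0.0367]]
held (63.2083, 0.638, 32.2, array([-0.4, -0.6,  4.9]), array([0.6541, 0.0617, 0.0198]))
up (64.2667, 0.638, 31.8, array([ 0.2, -0.4, -1. ]), array([0.6528, 0.0611, 0.1984]))
contact True (66.8417, 0.642, 35.0, array([ 0.2, -1.4,  6.5]), array([0.4423, 0.2636, 0.0681]))
placed [[0.4422 0.2636 0.028  0.0807]] aim [0.4417 0.2641] (69.8833, 1.001, 0.0, array([0.9, 0.4, 0.4]), array([0.5217, 0.2647, 0.3593]))
ledge [ 0.51244992 -0.27468067] -0.05270275955017811 (0.31080862879753113, 0.1804431974887848)
handle in recess frame (want -.057,0) ((-0.010883331298828125, -0.00015941262245178223), (0.0695406123995781, 0.1004716008901596), 89.65108489990234)
plate z -0.045 -0.04 0.0229
plate z -0.045 0.02 0.4227
plate z 0.045 -0.04 0.0232
plate z 0.045 0.02 0.023
ledge top z 0.41629312077551817 t 72.0667
wide top [[ 0.591  -0.2797  0.0346  0.0808]]
```

View pics/scene2.png

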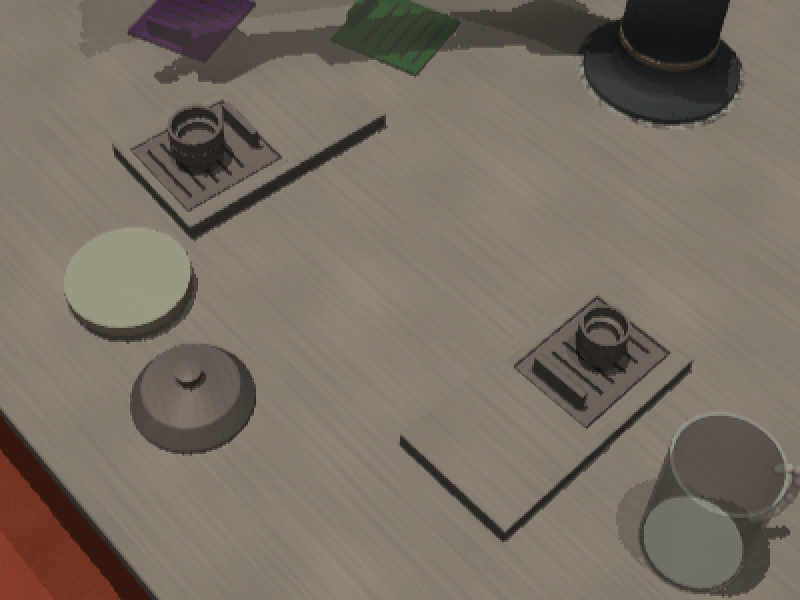

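The scene shows both trays flush, with the wide cups nested at (197,135) and the narrow cups nested at (603,335). Both top rims sit at the nested height (about 82 mm after the depth bias), and the other objects are undisturbed.

```bash
python3 -c "
from plant import robot
print(robot.close_job())"
```

```text
the job is handed in; nothing more can be done
None
```

Job handed in at about 73 s of the 208 s allowed: both trays measured flush in their recesses, with the two wide and two narrow cups nested upright on their own trays; the hand-in returned no verdict.

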